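# Pack the workshop sample set into its carrier

## Task

Pack the sample set that is scattered on the blue worktop into the wooden carrier: the straight blue-edged bar, the short blue-edged stub, the taped block that stands and the taped block that lies on its side, each into the place shaped for it, between its guides - bar, stub and lying block flat and lined up with their places, the standing block upright in the square collar. The bent blue-edged pieces do not belong to the set: leave them where they lie.

Things in the scene. Friction and masses are not known exactly. Their poses are not given: they have to be found in the camera images.
- bar_mid (a point): straight bar of sawn board with blue edges, 66 mm long (its y), 21 mm wide (its x), 16 mm high (z), lying flat on the worktop; point at its centre, 8 mm above its underside. Light, about 16 g
- stub_mid (a point): short straight stub of the same board with blue edges, 38 mm long (its x), 19 mm wide (its y), 16 mm high; point at its centre, 8 mm above its underside. About 9 g
- standing_block_mid (a point): wooden block wrapped in pale tape, standing on end, 28 mm (x) by 26 mm (y), 82 mm tall (z); point at its centre, 41 mm above its foot. About 31 g
- lying_block_mid (a point): the same kind of taped block, lying on its side: 82 mm long (its y), 28 mm wide (its x), 26 mm high (z); point at its centre, 13 mm above its underside. About 31 g
- place_bar_floor (a point): place for the bar: four 8 mm high corner guides round a floor of 80 mm (x) by 37 mm (y); the sides are open between the corners. One of four equal wooden plates, 110 x 82 mm, fixed side by side (two by two, any order) on a low board carrier with a 18 mm high lip; they do not move. This point is the centre of the marked (dark) floor, 16 mm above the worktop; x along the 110 mm side, z up.
- place_stub_floor (a point): place for the stub, the smallest oblong: four 8 mm high corner guides round a floor of 53 mm (x) by 35 mm (y); the sides are open between the corners. One of four equal wooden plates, 110 x 82 mm, fixed side by side (two by two, any order) on a low board carrier with a 18 mm high lip; they do not move. This point is the centre of the marked (dark) floor, 16 mm above the worktop; x along the 110 mm side, z up.
- place_lying_floor (a point): place for the lying block, the largest oblong: four 8 mm high corner guides round a floor of 98 mm (x) by 44 mm (y); the sides are open between the corners. One of four equal wooden plates, 110 x 82 mm, fixed side by side (two by two, any order) on a low board carrier with a 18 mm high lip; they do not move. This point is the centre of the marked (dark) floor, 16 mm above the worktop; x along the 110 mm side, z up.
- place_standing_floor (a point): place for the standing block: a closed square collar, 43 x 43 mm inside, 51 mm outside, 15 mm high, round its floor. One of four equal wooden plates, 110 x 82 mm, fixed side by side (two by two, any order) on a low board carrier with a 18 mm high lip; they do not move. This point is the centre of the marked (dark) floor, 16 mm above the worktop; x along the 110 mm side, z up.
- bent_square_mid (a point): look-alike, to be left: right-angled piece of the same blue-edged board, legs 61 and 63 mm, 16 mm high, loose; point at the middle of its outline, 8 mm up
- bent_wide_mid (a point): look-alike, to be left: obtuse-angled piece of the same blue-edged board, 48 x 72 mm over all, 16 mm high, loose; point at the middle of its outline, 8 mm up

How it is judged (in metres and radians):
At the end, for the whole second after the job is handed in: Each of the four pieces rests still and released on the floor of its own place: centre within 14 mm of its centre, height within 4 mm, tilt under 0.12 rad, long side (not the standing block) within 0.35 rad of the long side of the place; bent pieces within 30 mm of where they lay (horizontal distance between bar_mid and place_bar_floor below 0.014 m and z of bar_mid in the frame of place_bar_floor between 0.004 and 0.012 m and angle between each of bar_mid, stub_mid, standing_block_mid, lying_block_mid's own z axis and vertical below 0.12 rad and linear speed of each of bar, stub, standing_block, lying_block below 0.01 m/s and angle between the y axis of bar_mid and the x axis of place_bar_floor, either way round below 0.35 rad and horizontal distance between stub_mid and place_stub_floor below 0.014 m and z of stub_mid in the frame of place_stub_floor between 0.004 and 0.012 m and angle between the x axis of stub_mid and the x axis of place_stub_floor, either way round below 0.35 rad and horizontal distance between standing_block_mid and place_standing_floor below 0.014 m and z of standing_block_mid in the frame of place_standing_floor between 0.037 and 0.045 m and horizontal distance between lying_block_mid and place_lying_floor below 0.014 m and z of lying_block_mid in the frame of place_lying_floor between 0.009 and 0.017 m and angle between the y axis of lying_block_mid and the x axis of place_lying_floor, either way round below 0.35 rad and distance of each of bent_square_mid, bent_wide_mid from where it was at the start of the episode below 0.03 m); the robot touches nothing.
It fails at once if a bent piece was moved more than 30 mm (distance of any of bent_square_mid, bent_wide_mid from where it was at the start of the episode above 0.03 m).
It also fails if it takes over 106 s, if anything falls off the work surface, if the arm or the gripper's body presses on something with over 40 N, if the wrist force passes 120 N, or if a joint passes its speed limit or range.

## Robot

A 6-joint arm with a two-finger parallel gripper is mounted at the origin on a cart in front of the work surface, level with it; the furniture and walls round the work are solid. World frame = base frame: x ahead of the robot, y to its left, z up, the work surface at z = 0. Lengths are in m, angles in degrees, forces in N, time in s.
With the tool pointing down it reaches from about 0.3 to 0.75 m from the base axis. Payload 8.5 kg.
Tool frame: the origin (TCP) lies at the very end of the fingers, on their centre line; the grasp point (between the pads) lies 19 mm behind it; z points along the fingers, y is the line along which they close (so a half turn about z gives the same grasp; the last joint's range is limited). The gripper opens to 85 mm and grips with 20 to 120 N. Pads are 22 mm wide; open, the fingers measure 114 mm over their backs; the gripper's body (76 mm by 85 mm) begins 54 mm behind the grasp point. The pads swing forward as they close: fully open they stand 13 mm farther back than shut.
Start: joints at [58.826, 21.807, 74.336, -0, 83.858, -12.336], TCP at [0.178, 0.521, 0.204] pointing down, gripper open.
Joint ranges: [-178.18, 178.18], [-50.72, 133.34], [12.68, 142.11], [-81.47, 261.47], [9.98, 163.14], [-165.26, 165.26]. Speed limits (degrees/s): [136.94, 136.94, 180, 180, 180, 180].

## Interface

Orientations are given as a 3x3 rotation matrix whose columns are the frame's x, y, z axes.
In Python, from rig import env, imaging gives the robot as it stands. The module is installed in compiled form; this text tells all that it offers.
- The arm moves only by the tool arm_command, never from a script. Its arguments are lists of equal length, an entry for each row: "turn": the turn, a rotation vector about the tool's x, y, z in units of 5 degrees (1.0 is 5 degrees), a list of three; "xyz": the shift along the tool's x, y, z in units of 50 mm (1.0 is 50 mm), a list of three; "claw": the finger opening in mm, from 0 to 85.4. A call has 1 to 12 rows; each row shifts and turns the commanded pose from where the row before left it, along the tool's axes as they then stand; what a row does not reach is not made up. A row lasts 1/10 s, in which the tool goes at most 50 mm and 8.59 degrees, less where a joint would pass 70% of its speed; a pose out of reach is approached as far as the arm can. A call is refused whole if a number of a shift passes 1 or a number of a turn 1, either way. A call with a gripper value outside its range is refused whole. The fingers move at their own pace and stop on an object; "squeeze" is the grip in N (left out, the last holds). Time passes only in rows, so rows that do not move let the fingers close. It gives the time, the measured TCP pose, the force, the opening and the grip force at its end, in the units of the state.
- env.observe(): the state, without advancing time (a new reading comes with each control period).
- imaging.get_image(name): name is "scene" or "top"; returns (picture, depth): 480x640x3 uint8, blue, green, red; 480x640 float32, m along the optical axis (not along the pixel's ray), 0 where there is no reading.
- imaging.camera_info(name): a dict with "camera_matrix" (3x3 intrinsics, pixels), "k1" (the pictures are not rectified: a ray, as slopes to the right and down, at radius r is drawn at 1 + k1 r^2 times it, then the intrinsics apply), "rvec" (rotation vector, rad) and "tvec" (3), from world to camera coordinates, as OpenCV has them. Camera axes: x right, y down, z forward; pixel columns grow to the right and rows downward; lengths in m; the calibration is good to about 2 mm. A picture is of the moment at which its call begins. camera_info takes no time and is no camera call.
- env.close_job(): hands the job in; it is judged then, once.
The state is a dict: "time_s": time; "q": joint angles; "qvel": joint speeds; "joint_efforts": joint torques, N m; "position": TCP position; "tool_rot": TCP orientation; "ft_force": force on the tool from outside, world axes, zero at the start; "wrist_torque": the same for the moment, N m; "grip_width": finger opening in m; "gripper_force": force on a finger pad.
Only numpy, scipy, OpenCV 4.12 (cv2) and the standard library are available. Lean on these libraries where they do the work, as an engineer would, in place of code of your own. Each camera call takes 0.05 s, during which the arm holds its last target. There are 200 camera calls.

## Working session

There is one attempt and no reset: what is moved stays moved. The work goes in short steps, Python scripts to look and compute and a tool call to move; the robot and the scene stay as the last step left them, time stands still between calls to the robot, and variables do not carry over. Pictures are saved under pics/ and viewed, at most 14 in all, crops included, and the job is handed in when it is done.

Besides the shell and the picture viewer there is one more tool, called after "Emit:" in YAML: its name, and indented under it one key for each argument. arm_command: Moves the arm, as the interface text tells. Its arguments: {"type":"object","properties":{"turn":{"type":"array"},"xyz":{"type":"array"},"claw":{"type":"array"},"squeeze":{"type":"number"}},"required":["turn","xyz","claw"]}

```bash
mkdir -p pics; cat > h.py <<'E'
import numpy as np, cv2
from rig import env, imaging
def cam(n):
    i=imaging.camera_info(n); R=cv2.Rodrigues(np.array(i["rvec"],float))[0]; return np.array(i["camera_matrix"],float),i["k1"],R,np.array(i["tvec"],float).ravel()
def ray(n,uv):
    K,k,R,t=cam(n); uv=np.atleast_2d(np.array(uv,float))
    s=cv2.undistortPoints(uv[:,None],K,np.array([k,0,0,0,0.]),None,None)[:,0] 
    return s,R,t
def onplane(n,uv,z):
    s,R,t=ray(n,uv); d=np.c_[s,np.ones(len(s))]@R; o=-R.T@t
    return o+d*((z-o[2])/d[:,2])[:,None]
def cloud(n,depth):
    v,u=np.mgrid[0:480,0:640]; s,R,t=ray(n,np.c_[u.ravel(),v.ravel()])
    P=(np.c_[s,np.ones(len(s))]*depth.ravel()[:,None]-t)@R
    P[depth.ravel()==0]=np.nan
    return P.reshape(480,640,3)
E
python3 - <<'E'
from h import *
for n in ("top","scene"):
    p,d=imaging.get_image(n); cv2.imwrite(f"pics/{n}0.png",p); np.save(f"{n}0.npy",d)
    K,k,R,t=cam(n); print(n,K[0,0],k,-R.T@t, R[2])
s=env.observe(); print(s['time_s'],s['position'],s['tool_rot'],s['grip_width'])
E
```

```text
top 439.33534691179887 -0.00016252851960808968 [ 0.35718319 -0.01280029  1.13903957] [ 0.15302015  0.00689371 -0.98819902]
scene 623.4942226904774 -0.11935361576380145 [-0.28331078 -0.60726406  0.79202505] [ 0.66105734  0.48415833 -0.57323112]
0.1 [0.17744149 0.52027809 0.20358632] [[-9.46440106e-01  3.22878771e-01 -6.51595345e-04]
 [ 3.22879329e-01  9.46439470e-01 -1.12611650e-03]
 [ 2.53096442e-04 -1.27618849e-03 -9.99999154e-01]] 0.08524634421339827
```

View pics/top0.png

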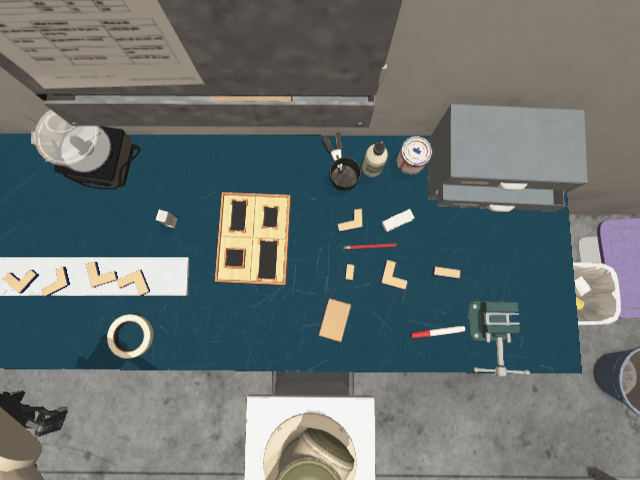

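View pics/scene0.png

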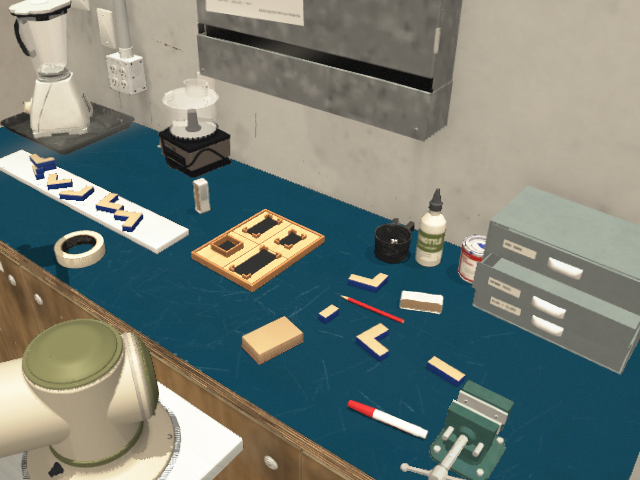

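The top view shows the bar at (447,272), stub (350,272), lying block (398,219), standing block (167,218), bent pieces (351,220) and (394,275). The places are bar (238,215), stub (270,215), standing (234,257) and lying (267,258). Next I measure them.

```bash
python3 - <<'E'
from h import *
p=cv2.imread("pics/top0.png"); hsv=cv2.cvtColor(p,cv2.COLOR_BGR2HSV)
for u,v in [(447,272),(398,219),(161,216),(170,221),(238,215),(330,320),(450,240),(229,200)]: print((u,v),p[v,u],hsv[v,u])
def rects(mask,box,z,tag,amin=40):
    x0,y0,x1,y1=box; m=np.zeros_like(mask); m[y0:y1,x0:x1]=mask[y0:y1,x0:x1]
    for c in cv2.findContours(m,cv2.RETR_LIST,cv2.CHAIN_APPROX_NONE)[0]:
        if cv2.contourArea(c)<amin: continue
        w=onplane("top",c[:,0],z)[:,:2]
        (cx,cy),(a,b),th=cv2.minAreaRect((w*1000).astype(np.float32))
        if a<b: a,b,th=b,a,th-90
        th=(th+90)%180-90
        M=c[:,0].mean(0); print(tag,M.round(),"c",round(cx,1),round(cy,1),"LxW",round(a,1),round(b,1),"ang(long from x)",round(th,1))
bright=(hsv[...,2]>140).astype(np.uint8)*255
rects(bright,(425,255,470,290),.016,"bar");rects(bright,(340,255,362,285),.016,"stub")
rects(bright,(376,200,420,235),.026,"lying")
rects(bright,(145,200,185,235),.082,"stand")
rects(bright,(335,205,370,235),.016,"bentW");rects(bright,(377,255,415,295),.016,"bentS")
rects(bright,(205,185,300,290),.018,"carrier",400)
dark=(hsv[...,2]<90).astype(np.uint8)*255
rects(dark,(221,197,289,281),.016,"floor",100)
P=cloud("top",np.load("top0.npy"))
for n,(u,v) in dict(bar=(447,272),stub=(350,272),ly=(398,219),st=(163,217),fb=(238,215),fl=(267,258)).items(): print(n,P[v,u].round(4))
def crop(b,s): x0,y0,x1,y1=b; return cv2.resize(p[y0:y1,x0:x1],None,fx=s,fy=s,interpolation=cv2.INTER_CUBIC)
cv2.imwrite("pics/crop1.png",crop((145,185,305,295),5))
E
```

```text
(447, 272) [162 213 240] [ 20  83 240]
(398, 219) [229 238 243] [ 19  15 243]
(161, 216) [215 227 234] [ 19  21 234]
(170, 221) [ 90  96 102] [ 15  30 102]
(238, 215) [55 57 59] [15 17 59]
(330, 320) [147 196 233] [ 17  94 233]
(450, 240) [87 71 32] [ 99 161  87]
(229, 200) [170 229 244] [ 24  77 244]
bar [447. 272.] c 461.4 -346.0 LxW 64.6 21.5 ang(long from x) 82.2
stub [349. 272.] c 460.6 -97.5 LxW 38.6 17.9 ang(long from x) -0.3
lying [398. 220.] c 594.3 -222.5 LxW 79.8 29.7 ang(long from x) -64.9
stand [161. 215.] c 589.3 370.0 LxW 28.1 25.5 ang(long from x) -15.0
bentW [352. 221.] c 597.0 -98.7 LxW 69.4 48.4 ang(long from x) -78.1
bentS [393. 276.] c 454.6 -215.8 LxW 63.2 62.0 ang(long from x) 75.2
carrier [267. 259.] c 490.6 113.3 LxW 103.2 49.2 ang(long from x) -1.9
carrier [238. 215.] c 604.6 192.8 LxW 88.1 42.9 ang(long from x) -2.0
carrier [253. 238.] c 547.3 153.1 LxW 236.4 181.1 ang(long from x) -2.1
floor [234. 257.] c 494.5 199.6 LxW 41.2 38.9 ang(long from x) -89.6
floor [267. 260.] c 491.0 113.8 LxW 95.8 42.5 ang(long from x) -1.8
floor [270. 216.] c 603.2 109.5 LxW 51.0 31.4 ang(long from x) 1.2
floor [238. 215.] c 606.7 192.8 LxW 75.3 35.3 ang(long from x) -0.3
bar [ 0.4612 -0.3469  0.0152]
stub [ 0.4598 -0.0992  0.0108]
ly [ 0.5965 -0.2226  0.026 ]
st [0.5858 0.3663 0.081 ]
fb [0.6066 0.1934 0.0155]
fl [0.4939 0.1147 0.0156]
```

View pics/crop1.png

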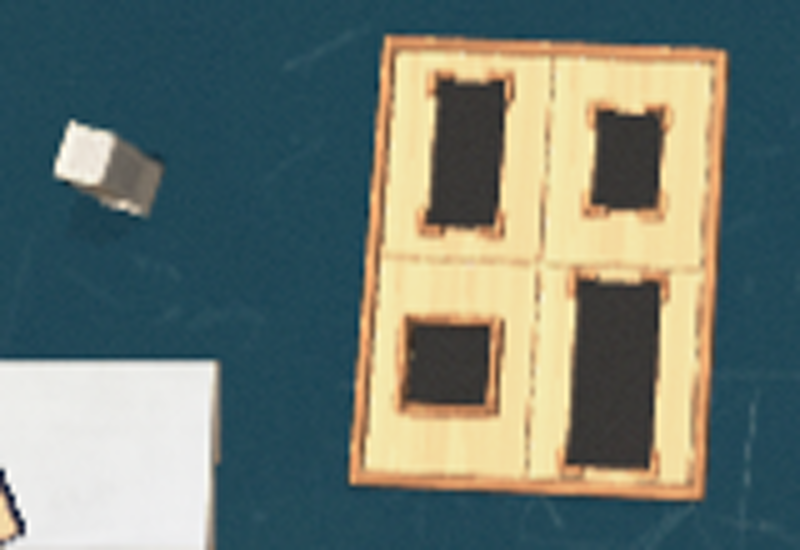

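The crop shows the standing block's top face near (85,150) and the four dark floors, which match the carrier grid. The measured sizes agree with those given. Next is a helper that gives move numbers, starting with the standing block.

```bash
cat > go.py <<'E'
import sys
from h import *
from scipy.spatial.transform import Rotation as Ro
x,y,z,yaw=map(float,sys.argv[1:5]); x,y,z=x/1e3,y/1e3,z/1e3
s=env.observe(); R=np.array(s['tool_rot']); p=np.array(s['position'])
cur=np.degrees(np.arctan2(R[1,1],R[0,1])); d=(yaw-cur+90)%180-90
if len(sys.argv)>5: d+=float(sys.argv[5])
c,sn=np.cos(np.radians(cur+d)),np.sin(np.radians(cur+d))
T=np.array([[-sn if 0 else sn,c,0],[-c,sn,0],[0,0,-1.]]).T
T=np.c_[np.cross([c,sn,0],[0,0,-1]),[c,sn,0],[0,0,-1]]
rv=Ro.from_matrix(R.T@T).as_rotvec(degrees=True)/5
print("t",round(s['time_s'],2),"pos",(p*1e3).round(1),"yaw",round(cur,1),"w",round(s['grip_width']*1e3,1),"F",round(s['gripper_force'],1),"q6",round(s['q'][5]))
print("turn",rv.round(2),"then shift",(T.T@(np.array([x,y,z])-p)/.05).round(2))
E
python3 go.py 589 370 150 75
```

```text
t 0.1 pos [177.4 520.3 203.6] yaw 71.2 w 85.2 F 0.0 q6 -12
turn [-0.01 -0.   -0.77] then shift [-8.73 -0.77  1.07]
```

Emit:
arm_command:
  turn:
    - [0,0,-0.77]
    - [0,0,0]
    - [0,0,0]
    - [0,0,0]
    - [0,0,0]
    - [0,0,0]
    - [0,0,0]
    - [0,0,0]
    - [0,0,0]
    - [0,0,0]
    - [0,0,0]
    - [0,0,0]
  xyz:
    - [0,0,0]
    - [-0.4,-0.07,0]
    - [-0.9,-0.07,0.1]
    - [-0.9,-0.07,0.1]
    - [-0.9,-0.07,0.1]
    - [-0.9,-0.07,0.1]
    - [-0.9,-0.07,0.1]
    - [-0.9,-0.07,0.1]
    - [-0.9,-0.07,0.1]
    - [-0.9,-0.07,0.1]
    - [-0.7,-0.07,0.1]
    - [-0.43,-0.07,0.1]
  claw: [85,85,85,85,85,85,85,85,85,85,85,85]
  squeeze: 40

```text
time_s: 1.3
position: [0.5915, 0.3688, 0.1528]
tool_rot: [[-0.965, 0.261, -0.001], [0.261, 0.965, -0.001], [0.001, -0.001, -1.0]]
ft_force: [-0.4, 0.0, 0.3]
grip_width: 0.0848
gripper_force: 0.0
```

```bash
python3 go.py 589 370 26 75
```

```text
t 1.3 pos [591.5 368.8 152.8] yaw 74.9 w 84.8 F 0.0 q6 -53
turn [-0.01 -0.01 -0.02] then shift [0.05 0.01 2.54]
```

Emit:
arm_command:
  turn:
    - [0,0,0]
    - [0,0,0]
    - [0,0,0]
    - [0,0,0]
    - [0,0,0]
    - [0,0,0]
    - [0,0,0]
    - [0,0,0]
  xyz:
    - [0.05,0.01,0.2]
    - [0,0,0.4]
    - [0,0,0.5]
    - [0,0,0.5]
    - [0,0,0.4]
    - [0,0,0.3]
    - [0,0,0.2]
    - [0,0,0]
  claw: [85,85,85,85,85,85,85,85]

```text
time_s: 2.1
position: [0.5856, 0.3717, 0.0276]
tool_rot: [[-0.966, 0.258, -0.003], [0.258, 0.966, -0.001], [0.003, -0.002, -1.0]]
ft_force: [0.7, -0.2, -0.3]
grip_width: 0.0853
gripper_force: 0.0
```

Emit:
arm_command:
  turn:
    - [0,0,0]
    - [0,0,0]
    - [0,0,0]
    - [0,0,0]
    - [0,0,0]
    - [0,0,0]
    - [0,0,0]
    - [0,0,0]
    - [0,0,0]
    - [0,0,0]
  xyz:
    - [0,0,0]
    - [0,0,0]
    - [0,0,0]
    - [0,0,0]
    - [0,0,0]
    - [0,0,0]
    - [0,0,0]
    - [0,0,0]
    - [0,0,0]
    - [0,0,0]
  claw: [70,60,50,44,38,34,31,28,24,20]
  squeeze: 30

```text
time_s: 3.1
position: [0.587, 0.3716, 0.0292]
tool_rot: [[-0.966, 0.259, 0.0], [0.259, 0.966, 0.0], [-0.0, 0.0, -1.0]]
ft_force: [0.2, 0.6, 1.1]
grip_width: 0.025
gripper_force: 29.6
```

```bash
python3 go.py 494 198 150 88;python3 - <<'E'
from h import *
p,d=imaging.get_image("scene"); cv2.imwrite("pics/s1.png",p)
E
```

```text
t 3.1 pos [587.  371.6  29.2] yaw 75.0 w 25.0 F 29.6 q6 -52
turn [ 0.   0.  -2.6] then shift [ 1.74 -3.53 -2.42]
```

View pics/s1.png

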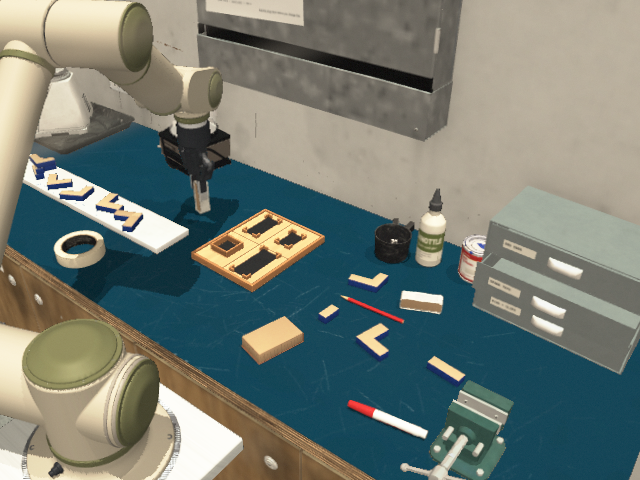

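The block is upright in the fingers near (202,195), with the opening at 25 mm. Lift, turn and carry.

Emit:
arm_command:
  turn:
    - [0,0,0]
    - [0,0,0]
    - [0,0,0]
    - [0,0,0]
    - [0,0,0]
    - [0,0,-0.5]
    - [0,0,-0.8]
    - [0,0,-0.8]
    - [0,0,-0.5]
    - [0,0,0]
  xyz:
    - [0,0,-0.2]
    - [0,0,-0.4]
    - [0,0,-0.5]
    - [0,0,-0.4]
    - [0,0,-0.2]
    - [0,0,0]
    - [0,0,0]
    - [0,0,0]
    - [0,0,0]
    - [0,0,0]
  claw: [20,20,20,20,20,20,20,20,20,20]

```text
time_s: 4.15
position: [0.5868, 0.3715, 0.1138]
tool_rot: [[-0.999, 0.034, -0.001], [0.034, 0.999, -0.0], [0.001, -0.0, -1.0]]
ft_force: [-0.8, -0.2, -1.0]
grip_width: 0.0249
gripper_force: 29.4
```

Emit:
arm_command:
  turn:
    - [0,0,0]
    - [0,0,0]
    - [0,0,0]
    - [0,0,0]
    - [0,0,0]
    - [0,0,0]
    - [0,0,0]
    - [0,0,0]
    - [0,0,0]
    - [0,0,0]
    - [0,0,0]
  xyz:
    - [0.1,-0.2,0]
    - [0.2,-0.4,0]
    - [0.25,-0.5,0]
    - [0.25,-0.5,0]
    - [0.25,-0.5,0]
    - [0.25,-0.5,0]
    - [0.2,-0.45,0]
    - [0.14,-0.3,0]
    - [0.1,-0.18,0]
    - [0,0,0]
    - [0,0,0]
  claw: [20,20,20,20,20,20,20,20,20,20,20]

```text
time_s: 5.25
position: [0.4943, 0.1986, 0.1142]
tool_rot: [[-0.999, 0.035, 0.0], [0.035, 0.999, 0.0], [-0.0, 0.0, -1.0]]
ft_force: [-0.4, -0.1, -0.4]
grip_width: 0.0249
gripper_force: 29.5
```

```bash
python3 go.py 494 198 46 88;python3 - <<'E'
from h import *
p,d=imaging.get_image("scene"); cv2.imwrite("pics/s2.png",cv2.resize(p[130:330,130:390],None,fx=3,fy=3))
E
```

```text
t 5.25 pos [494.3 198.6 114.2] yaw 88.0 w 24.9 F 29.5 q6 -79
turn [ 0.  0. -0.] then shift [ 0.   -0.01  1.36]
```

View pics/s2.png

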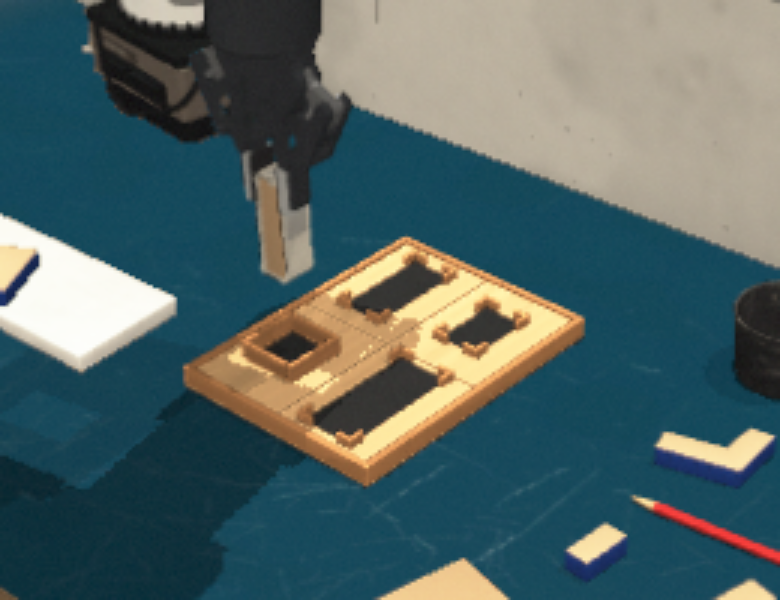

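The block hangs upright (crop foot corner near (288,280)). The collar rim corners are at crop (245,345), (293,372), (342,340) and (290,316), so I cross-check both against this second view.

```bash
python3 - <<'E'
from h import *
c=np.array([(245,345),(293,372),(342,340),(290,316)])/3+130
w=onplane("scene",c,.031); print(w.round(4), w.mean(0))
# lying/bar/stub floor centres from diagonals would be z=.016
f=np.array([(262,275),(285,281),(313,268)])/3+130
print(onplane("scene",f,.085).round(4))
E
```

```text
[[0.4697 0.2176 0.031 ]
 [0.4666 0.1676 0.031 ]
 [0.5171 0.167  0.031 ]
 [0.5168 0.2179 0.031 ]] [0.49255097 0.19252629 0.031     ]
[[0.4857 0.2107 0.085 ]
 [0.49   0.1925 0.085 ]
 [0.5145 0.1886 0.085 ]]
```

```bash
python3 - <<'E'
from h import *
p,d=imaging.get_image("scene"); np.save("s2d.npy",d)
c=cv2.resize(p[180:260,185:265],(640,640)[::1],interpolation=cv2.INTER_NEAREST)[:600]
K,k,R,t=cam("scene")
def pr(P): return cv2.projectPoints(np.array(P,float)/1e3,R,t,K,np.array([k,0,0,0.]))[0][:,0]
for P,col in (([[494+a,198.5+b,85] for a,b in((-14,-13),(-14,13),(14,13),(14,-13))],(0,0,255)),([[494+a,196.5+b,31] for a,b in((-25.5,-25.5),(-25.5,25.5),(25.5,25.5),(25.5,-25.5))],(0,255,0))):
    q=(pr(P)-[185,180]+.5)*8; cv2.polylines(c,[q.astype(np.int32)],True,col,1)
cv2.imwrite("pics/z.png",c)
E
```

```text
(no output)
```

View pics/z.png

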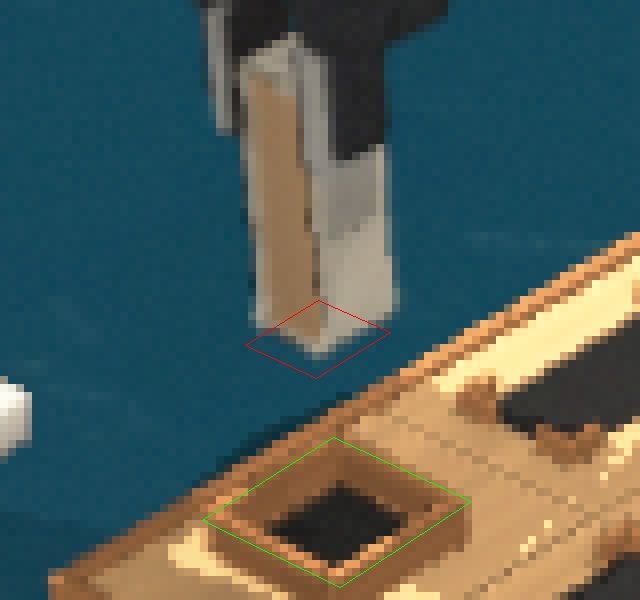

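The collar fits (494,196.5). The block sits about 4 mm towards +x in the grip and perhaps 2 mm high, so I shift by −4 and −2 mm and lower.

Emit:
arm_command:
  turn:
    - [0,0,0]
    - [0,0,0]
    - [0,0,0]
    - [0,0,0]
    - [0,0,0]
    - [0,0,0]
    - [0,0,0]
  xyz:
    - [0.08,-0.04,0]
    - [0,0,0.2]
    - [0,0,0.3]
    - [0,0,0.3]
    - [0,0,0.2]
    - [0,0,0.1]
    - [0,0,0]
  claw: [20,20,20,20,20,20,20]

```text
time_s: 6.05
position: [0.4896, 0.1963, 0.0585]
tool_rot: [[-0.999, 0.035, -0.001], [0.035, 0.999, -0.0], [0.001, -0.0, -1.0]]
ft_force: [0.2, 0.3, -0.0]
grip_width: 0.0249
gripper_force: 29.5
```

```bash
python3 - <<'E'
from h import *
p,d=imaging.get_image("scene")
cv2.imwrite("pics/z2.png",cv2.resize(p[180:255,185:265],(640,600),interpolation=cv2.INTER_NEAREST))
E
```

```text
(no output)
```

View pics/z2.png

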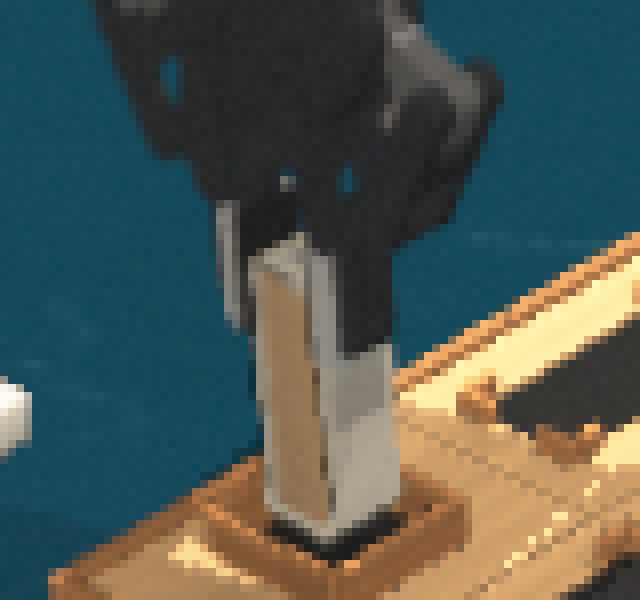

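The block has entered the collar, with its sides at (265..400) against the rim at (210..468). I lower gently to contact.

Emit:
arm_command:
  turn:
    - [0,0,0]
    - [0,0,0]
    - [0,0,0]
    - [0,0,0]
    - [0,0,0]
  xyz:
    - [0,0,0.06]
    - [0,0,0.06]
    - [0,0,0.06]
    - [0,0,0.04]
    - [0,0,0]
  claw: [20,20,20,20,20]

```text
time_s: 6.6
position: [0.4897, 0.1963, 0.0479]
tool_rot: [[-0.999, 0.035, -0.001], [0.035, 0.999, -0.0], [0.001, -0.0, -1.0]]
ft_force: [-0.2, 0.6, -0.5]
grip_width: 0.0246
gripper_force: 29.5
```

Emit:
arm_command:
  turn:
    - [0,0,0]
    - [0,0,0]
    - [0,0,0]
    - [0,0,0]
  xyz:
    - [0,0,0.02]
    - [0,0,0.02]
    - [0,0,0.02]
    - [0,0,0]
  claw: [20,20,20,20]

```text
time_s: 7.0
position: [0.4899, 0.1963, 0.0452]
tool_rot: [[-0.999, 0.035, 0.0], [0.035, 0.999, 0.0], [-0.0, 0.0, -1.0]]
ft_force: [0.6, -0.2, -0.2]
grip_width: 0.0251
gripper_force: 29.5
```

Emit:
arm_command:
  turn:
    - [0,0,0]
    - [0,0,0]
    - [0,0,0]
    - [0,0,0]
  xyz:
    - [0,0,0.02]
    - [0,0,0.02]
    - [0,0,0.02]
    - [0,0,0]
  claw: [20,20,20,20]

```text
time_s: 7.4
position: [0.4905, 0.1965, 0.0449]
tool_rot: [[-0.999, 0.034, 0.003], [0.034, 0.999, 0.0], [-0.003, 0.0, -1.0]]
ft_force: [-6.6, -1.1, 26.8]
grip_width: 0.0252
gripper_force: 33.2
```

Contact with the floor. Ease off, release and lift.

Emit:
arm_command:
  turn:
    - [0,0,0]
    - [0,0,0]
    - [0,0,0]
    - [0,0,0]
    - [0,0,0]
    - [0,0,0]
    - [0,0,0]
    - [0,0,0]
    - [0,0,0]
    - [0,0,0]
    - [0,0,0]
    - [0,0,0]
  xyz:
    - [0,0,-0.05]
    - [0,0,0]
    - [0,0,0]
    - [0,0,0]
    - [0,0,0]
    - [0,0,0]
    - [0,0,-0.1]
    - [0,0,-0.4]
    - [0,0,-0.6]
    - [0,0,-0.6]
    - [0,0,-0.5]
    - [0,0,-0.2]
  claw: [20,27,32,40,50,60,60,60,60,60,60,60]

```text
time_s: 8.6
position: [0.4907, 0.1965, 0.1672]
tool_rot: [[-0.999, 0.035, 0.004], [0.035, 0.999, 0.001], [-0.004, 0.001, -1.0]]
ft_force: [-0.5, 0.4, 0.5]
grip_width: 0.0599
gripper_force: 0.0
```

```bash
python3 go.py 592.5 -222.5 155 25
python3 - <<'E'
from h import *
p,d=imaging.get_image("scene"); cv2.imwrite("pics/s3.png",cv2.resize(p[160:310,150:350],None,fx=4,fy=4))
E
```

```text
t 8.6 pos [490.7 196.5 167.2] yaw 88.0 w 59.9 F 0.0 q6 -79
turn [ 0.03  0.04 12.6 ] then shift [-8.46 -1.7   0.24]
```

View pics/s3.png

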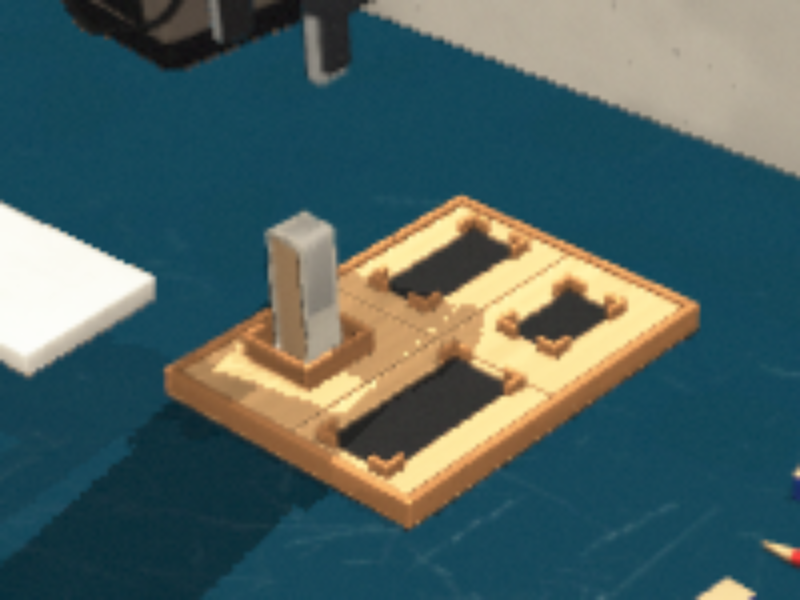

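The block stands upright in the collar at crop (305,290). Now the lying block.

Emit:
arm_command:
  turn:
    - [0,0,1]
    - [0,0,1]
    - [0,0,1]
    - [0,0,1]
    - [0,0,1]
    - [0,0,1]
    - [0,0,1]
    - [0,0,1]
    - [0,0,1]
    - [0,0,1]
    - [0,0,1]
    - [0,0,1]
  xyz:
    - [0,0,0]
    - [0,0,0]
    - [0,0,0]
    - [0,0,0]
    - [0,0,0]
    - [0,0,0]
    - [0,0,0]
    - [0,0,0]
    - [0,0,0]
    - [0,0,0]
    - [0,0,0]
    - [0,0,0]
  claw: [60,60,60,60,60,60,60,60,60,60,60,60]

```text
time_s: 9.85
position: [0.4893, 0.1962, 0.1633]
tool_rot: [[-0.466, 0.885, -0.002], [0.885, 0.466, -0.0], [0.001, -0.002, -1.0]]
ft_force: [0.8, -0.6, -0.1]
grip_width: 0.0601
gripper_force: 0.0
```

```bash
python3 go.py 594.3 -222.5 150 25
```

```text
t 9.85 pos [489.3 196.2 163.3] yaw 27.8 w 60.1 F 0.0 q6 -19
turn [-0.03 -0.01  0.56] then shift [-8.48 -1.64  0.27]
```

Emit:
arm_command:
  turn:
    - [0,0,0.56]
    - [0,0,0]
    - [0,0,0]
    - [0,0,0]
    - [0,0,0]
    - [0,0,0]
    - [0,0,0]
    - [0,0,0]
    - [0,0,0]
    - [0,0,0]
    - [0,0,0]
    - [0,0,0]
  xyz:
    - [0,0,0]
    - [-0.5,-0.14,0]
    - [-0.85,-0.15,0]
    - [-0.85,-0.15,0]
    - [-0.85,-0.15,0]
    - [-0.85,-0.15,0]
    - [-0.85,-0.15,0.05]
    - [-0.85,-0.15,0.05]
    - [-0.85,-0.15,0.05]
    - [-0.85,-0.15,0.05]
    - [-0.8,-0.15,0.05]
    - [-0.38,-0.15,0.02]
  claw: [60,60,60,60,60,60,60,60,60,60,60,60]

```text
time_s: 11.05
position: [0.5961, -0.225, 0.1488]
tool_rot: [[-0.424, 0.906, -0.002], [0.906, 0.424, 0.001], [0.002, -0.002, -1.0]]
ft_force: [0.1, 0.9, -0.3]
grip_width: 0.0603
gripper_force: 0.0
```

```bash
python3 go.py 594.3 -222.5 6 25
```

```text
t 11.05 pos [ 596.1 -225.   148.8] yaw 25.1 w 60.3 F 0.0 q6 -56
turn [-0.02 -0.02  0.02] then shift [ 0.06 -0.01  2.86]
```

Emit:
arm_command:
  turn:
    - [0,0,0]
    - [0,0,0]
    - [0,0,0]
    - [0,0,0]
    - [0,0,0]
    - [0,0,0]
    - [0,0,0]
    - [0,0,0]
    - [0,0,0]
    - [0,0,0]
  xyz:
    - [0.04,0,0.2]
    - [0,0,0.4]
    - [0,0,0.5]
    - [0,0,0.5]
    - [0,0,0.5]
    - [0,0,0.4]
    - [0,0,0.2]
    - [0,0,0.1]
    - [0,0,0.06]
    - [0,0,0]
  claw: [60,60,60,60,60,60,60,60,60,60]

```text
time_s: 12.05
position: [0.5956, -0.2202, 0.0085]
tool_rot: [[-0.426, 0.905, 0.001], [0.905, 0.426, -0.0], [-0.001, 0.0, -1.0]]
ft_force: [0.1, -0.2, -0.0]
grip_width: 0.0594
gripper_force: 0.0
```

Emit:
arm_command:
  turn:
    - [0,0,0]
    - [0,0,0]
    - [0,0,0]
    - [0,0,0]
    - [0,0,0]
    - [0,0,0]
    - [0,0,0]
    - [0,0,0]
    - [0,0,0]
  xyz:
    - [0,0,0]
    - [0,0,0]
    - [0,0,0]
    - [0,0,0]
    - [0,0,0]
    - [0,0,0]
    - [0,0,0]
    - [0,0,0]
    - [0,0,0]
  claw: [50,44,38,34,31,28,24,20,20]

```text
time_s: 12.95
position: [0.5954, -0.2204, 0.0081]
tool_rot: [[-0.426, 0.905, -0.0], [0.905, 0.426, -0.0], [0.0, -0.0, -1.0]]
ft_force: [-0.0, 0.0, -0.2]
grip_width: 0.0201
gripper_force: 0.0
```

```bash
python3 go.py 491.5 113.8 100 88
```

```text
t 12.95 pos [ 595.4 -220.4    8.1] yaw 25.2 w 20.1 F 0.0 q6 -56
turn [ -0.    -0.   -12.56] then shift [ 2.31  6.61 -1.84]
```

The fingers closed on nothing. Look.

```bash
python3 - <<'E'
from h import *
p,d=imaging.get_image("scene"); cv2.imwrite("pics/s4.png",cv2.resize(p[210:400,290:490],None,fx=3,fy=3))
q,d=imaging.get_image("top"); cv2.imwrite("pics/t4.png",cv2.resize(q[180:300,320:470],None,fx=5,fy=5))
E
```

```text
(no output)
```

View pics/s4.png

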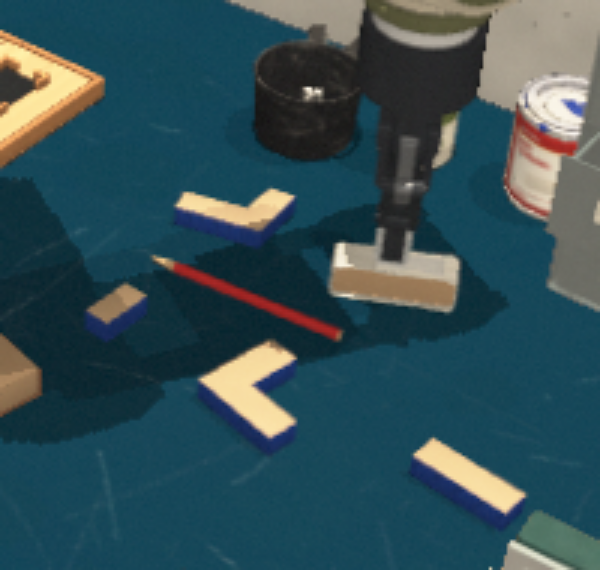

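```bash
python3 - <<'E'
from h import *
f=lambda a:np.array(a)/3+[290,210]
print("tip",onplane("scene",f([(395,260)]),.026).round(4),"top face corners",onplane("scene",f([(332,243),(460,256),(457,282),(331,267)]),.026).round(4).tolist())
E
```

```text
tip [[ 0.5979 -0.2225  0.026 ]] top face corners [[0.588, -0.1809, 0.026], [0.6275, -0.2545, 0.026], [0.6026, -0.2652, 0.026], [0.5662, -0.193, 0.026]]
```

View pics/t4.png

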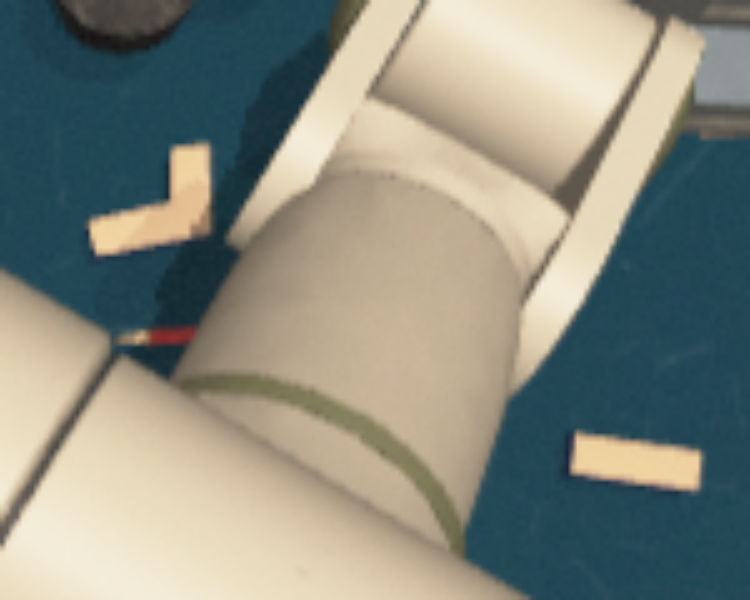

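The fingertips are above the block top, near (596,−223), so at this opening they end about 17 mm behind the reported TCP. That matches the earlier side view, where the tips were about 46 mm above the standing block's foot with the TCP at 29 mm. Raise, open, and go deeper in guarded steps.

Emit:
arm_command:
  turn:
    - [0,0,0]
    - [0,0,0]
    - [0,0,0]
    - [0,0,0]
    - [0,0,0]
    - [0,0,0]
    - [0,0,0]
    - [0,0,0]
    - [0,0,0]
    - [0,0,0]
    - [0,0,0]
  xyz:
    - [0,0,-0.2]
    - [0,0,0]
    - [0,0,0]
    - [0,0,0]
    - [0,0,0]
    - [0,0,0]
    - [0,0,0.15]
    - [0,0,0.1]
    - [0,0,0.1]
    - [0,0,0.08]
    - [0,0,0]
  claw: [30,40,50,60,60,60,60,60,60,60,60]

```text
time_s: 14.15
position: [0.5951, -0.2202, -0.0042]
tool_rot: [[-0.426, 0.905, -0.001], [0.905, 0.426, 0.001], [0.001, -0.001, -1.0]]
ft_force: [0.6, 0.6, -0.4]
grip_width: 0.0601
gripper_force: 0.0
```

Emit:
arm_command:
  turn:
    - [0,0,0]
    - [0,0,0]
    - [0,0,0]
  xyz:
    - [0,0,0.05]
    - [0,0,0.05]
    - [0,0,0]
  claw: [60,60,60]

```text
time_s: 14.45
position: [0.5953, -0.2203, -0.0087]
tool_rot: [[-0.426, 0.905, -0.0], [0.905, 0.426, 0.0], [0.0, -0.0, -1.0]]
ft_force: [0.1, 0.4, 0.8]
grip_width: 0.06
gripper_force: 0.0
```

Emit:
arm_command:
  turn:
    - [0,0,0]
    - [0,0,0]
    - [0,0,0]
    - [0,0,0]
    - [0,0,0]
    - [0,0,0]
    - [0,0,0]
    - [0,0,0]
    - [0,0,0]
  xyz:
    - [0,0,0]
    - [0,0,0]
    - [0,0,0]
    - [0,0,0]
    - [0,0,0]
    - [0,0,0]
    - [0,0,0]
    - [0,0,0]
    - [0,0,0]
  claw: [50,44,38,34,31,28,24,20,20]

```text
time_s: 15.35
position: [0.5955, -0.2205, -0.0082]
tool_rot: [[-0.426, 0.905, 0.0], [0.905, 0.426, -0.0], [-0.0, 0.0, -1.0]]
ft_force: [0.4, 0.4, 2.7]
grip_width: 0.0231
gripper_force: 30.2
```

Emit:
arm_command:
  turn:
    - [0,0,0]
    - [0,0,0]
    - [0,0,0]
    - [0,0,0]
    - [0,0,0]
    - [0,0,0]
    - [0,0,0]
  xyz:
    - [0,0,-0.1]
    - [0,0,-0.3]
    - [0,0,-0.5]
    - [0,0,-0.5]
    - [0,0,-0.4]
    - [0,0,-0.2]
    - [0,0,0]
  claw: [15,15,15,15,15,15,15]

```text
time_s: 16.05
position: [0.5959, -0.2206, 0.0928]
tool_rot: [[-0.426, 0.905, 0.002], [0.905, 0.426, -0.001], [-0.002, 0.001, -1.0]]
ft_force: [0.5, 0.0, -0.2]
grip_width: 0.0235
gripper_force: 30.0
```

```bash
python3 go.py 491.5 113.8 100 88
python3 - <<'E'
from h import *
p,d=imaging.get_image("scene"); cv2.imwrite("pics/s5.png",cv2.resize(p[170:320,340:500],None,fx=4,fy=4))
E
```

```text
t 16.05 pos [ 595.9 -220.6   92.8] yaw 25.2 w 23.5 F 30.0 q6 -56
turn [  0.     0.03 -12.56] then shift [ 2.32  6.61 -0.14]
```

View pics/s5.png

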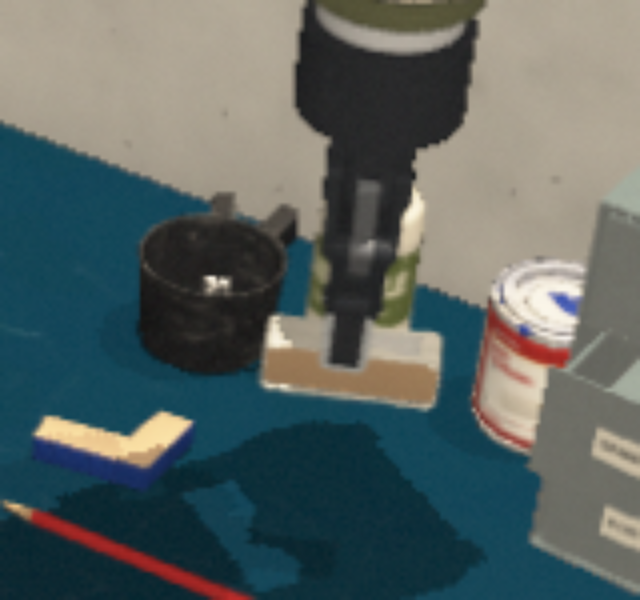

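The block is held level, with the finger tip at crop (345,365) partway down its side. Turn and carry it.

Emit:
arm_command:
  turn:
    - [0,0,-1]
    - [0,0,-1]
    - [0,0,-1]
    - [0,0,-1]
    - [0,0,-1]
    - [0,0,-1]
    - [0,0,-1]
    - [0,0,-1]
    - [0,0,-1]
    - [0,0,-1]
    - [0,0,-1]
    - [0,0,-1]
  xyz:
    - [0,0,0]
    - [0,0,0]
    - [0,0,0]
    - [0,0,0]
    - [0,0,0]
    - [0,0,0]
    - [0,0,0]
    - [0,0,0]
    - [0,0,0]
    - [0,0,0]
    - [0,0,0]
    - [0,0,0]
  claw: [15,15,15,15,15,15,15,15,15,15,15,15]

```text
time_s: 17.3
position: [0.5948, -0.2201, 0.0899]
tool_rot: [[-0.997, 0.08, -0.002], [0.08, 0.997, 0.001], [0.003, 0.001, -1.0]]
ft_force: [-0.1, 0.4, -0.9]
grip_width: 0.0232
gripper_force: 30.0
```

Emit:
arm_command:
  turn:
    - [0,0,-0.56]
    - [0,0,0]
    - [0,0,0]
    - [0,0,0]
    - [0,0,0]
    - [0,0,0]
    - [0,0,0]
    - [0,0,0]
    - [0,0,0]
    - [0,0,0]
    - [0,0,0]
    - [0,0,0]
  xyz:
    - [0,0,0]
    - [0.1,0.3,0]
    - [0.2,0.6,0]
    - [0.25,0.7,0]
    - [0.25,0.7,0]
    - [0.25,0.7,0]
    - [0.25,0.7,0]
    - [0.25,0.7,0]
    - [0.25,0.7,0]
    - [0.25,0.7,0]
    - [0.2,0.5,0]
    - [0.07,0.3,0]
  claw: [15,15,15,15,15,15,15,15,15,15,15,15]

```text
time_s: 18.5
position: [0.4891, 0.1153, 0.0904]
tool_rot: [[-0.999, 0.033, -0.003], [0.033, 0.999, 0.0], [0.003, 0.0, -1.0]]
ft_force: [0.3, -0.4, 0.8]
grip_width: 0.0234
gripper_force: 30.0
```

```bash
python3 go.py 490 113 12 88
```

```text
t 18.5 pos [489.1 115.3  90.4] yaw 88.1 w 23.4 F 30.0 q6 -88
turn [ 0.   -0.04  0.02] then shift [-0.02 -0.04  1.57]
```

Emit:
arm_command:
  turn:
    - [0,0,0]
    - [0,0,0]
    - [0,0,0]
    - [0,0,0]
    - [0,0,0]
    - [0,0,0]
    - [0,0,0]
  xyz:
    - [-0.02,-0.04,0.1]
    - [0,0,0.3]
    - [0,0,0.4]
    - [0,0,0.4]
    - [0,0,0.2]
    - [0,0,0.1]
    - [0,0,0]
  claw: [15,15,15,15,15,15,15]

```text
time_s: 19.2
position: [0.4918, 0.111, 0.0161]
tool_rot: [[-0.999, 0.035, -0.001], [0.035, 0.999, -0.0], [0.001, -0.0, -1.0]]
ft_force: [-1.3, 0.5, 0.0]
grip_width: 0.0235
gripper_force: 30.0
```

Emit:
arm_command:
  turn:
    - [0,0,0]
    - [0,0,0]
    - [0,0,0]
    - [0,0,0]
    - [0,0,0]
  xyz:
    - [0,0,0.03]
    - [0,0,0.03]
    - [0,0,0.03]
    - [0,0,0.02]
    - [0,0,0]
  claw: [15,15,15,15,15]

```text
time_s: 19.7
position: [0.4919, 0.1114, 0.0111]
tool_rot: [[-0.999, 0.035, 0.0], [0.035, 0.999, 0.0], [-0.0, 0.0, -1.0]]
ft_force: [-0.2, 0.1, -0.5]
grip_width: 0.0234
gripper_force: 30.0
```

Emit:
arm_command:
  turn:
    - [0,0,0]
    - [0,0,0]
    - [0,0,0]
    - [0,0,0]
  xyz:
    - [0.02,0.03,0.02]
    - [0,0,0.02]
    - [0,0,0.03]
    - [0,0,0]
  claw: [15,15,15,15]

```text
time_s: 20.1
position: [0.4909, 0.113, 0.0078]
tool_rot: [[-0.999, 0.035, 0.0], [0.035, 0.999, 0.0], [-0.0, 0.0, -1.0]]
ft_force: [-0.7, -0.2, 2.8]
grip_width: 0.0234
gripper_force: 30.3
```

Touching. Release, lift, and look with the top camera after moving toward the stub.

Emit:
arm_command:
  turn:
    - [0,0,0]
    - [0,0,0]
    - [0,0,0]
    - [0,0,0]
    - [0,0,0]
    - [0,0,0]
    - [0,0,0]
    - [0,0,0]
    - [0,0,0]
    - [0,0,0]
    - [0,0,0]
  xyz:
    - [0,0,0]
    - [0,0,0]
    - [0,0,0]
    - [0,0,0]
    - [0,0,0]
    - [0,0,-0.2]
    - [0,0,-0.4]
    - [0,0,-0.6]
    - [0,0,-0.6]
    - [0,0,-0.3]
    - [0,0,0]
  claw: [25,30,35,40,40,40,40,40,40,40,40]

```text
time_s: 21.2
position: [0.492, 0.113, 0.1151]
tool_rot: [[-0.999, 0.035, 0.005], [0.035, 0.999, -0.0], [-0.005, 0.0, -1.0]]
ft_force: [0.4, -0.1, -0.1]
grip_width: 0.04
gripper_force: 0.0
```

```bash
python3 go.py 460.5 -97.5 60 90
```

```text
t 21.2 pos [492.  113.  115.1] yaw 88.0 w 40.0 F 0.0 q6 -89
turn [ 0.    0.06 -0.4 ] then shift [ 0.63 -4.21  1.1 ]
```

Emit:
arm_command:
  turn:
    - [0,0,-0.4]
    - [0,0,0]
    - [0,0,0]
    - [0,0,0]
    - [0,0,0]
    - [0,0,0]
    - [0,0,0]
    - [0,0,0]
    - [0,0,0]
    - [0,0,0]
    - [0,0,0]
    - [0,0,0]
  xyz:
    - [0,0,0]
    - [0.05,-0.4,0]
    - [0.1,-0.7,0]
    - [0.1,-0.8,0]
    - [0.1,-0.8,0]
    - [0.1,-0.8,0]
    - [0.1,-0.5,0]
    - [0.08,-0.21,0.2]
    - [0,0,0.3]
    - [0,0,0.4]
    - [0,0,0.2]
    - [0,0,0]
  claw: [40,40,45,45,45,45,45,45,45,45,45,45]

```text
time_s: 22.4
position: [0.4585, -0.0966, 0.0561]
tool_rot: [[-1.0, -0.001, -0.003], [-0.001, 1.0, 0.002], [0.003, 0.002, -1.0]]
ft_force: [-0.2, -0.1, 0.6]
grip_width: 0.0449
gripper_force: 0.0
```

```bash
python3 go.py 460.5 -97.5 -8 90; python3 - <<'E'
from h import *
p,d=imaging.get_image("top"); cv2.imwrite("pics/t6.png",cv2.resize(p[185:295,215:365],None,fx=5,fy=5))
E
```

```text
t 22.4 pos [458.5 -96.6  56.1] yaw 90.0 w 44.9 F 0.0 q6 -116
turn [ 0.02 -0.04  0.01] then shift [-0.04 -0.02  1.28]
```

View pics/t6.png

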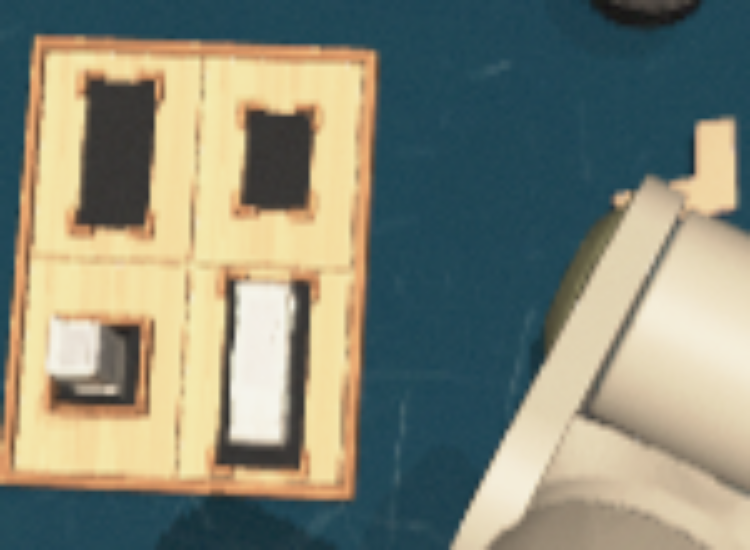

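Both blocks sit in their places: lying at crop (265,360), standing at (80,350). I measure their offsets numerically.

```bash
python3 - <<'E'
from h import *
p,d=imaging.get_image("top"); hsv=cv2.cvtColor(p,cv2.COLOR_BGR2HSV)
m=((hsv[...,1]<45)&(hsv[...,2]>150)).astype(np.uint8)*255
for (x0,y0,x1,y1),z,n in (((255,235,285,285),.042,"ly"),((220,245,248,270),.098,"st")):
    k=np.zeros_like(m);k[y0:y1,x0:x1]=m[y0:y1,x0:x1]
    c=max(cv2.findContours(k,0,1)[0],key=cv2.contourArea); w=onplane("top",c[:,0],z)[:,:2]*1e3
    print(n,cv2.minAreaRect(w.astype(np.float32)))
P=cloud("top",d); print(P[258,266],P[255,231])
E
```

```text
ly ((493.0038146972656, 112.49263000488281), (29.47438621520996, 80.77778625488281), 87.92998504638672)
st ((491.6340026855469, 196.31826782226562), (26.525657653808594, 23.992403030395508), 0.4104515314102173)
[0.49088379 0.11449967 0.03996685] [0.49069168 0.1920926  0.09600776]
```

Both blocks are within 3 mm. Now the stub: descend at 34 mm opening, guarded.

Emit:
arm_command:
  turn:
    - [0,0,0]
    - [0,0,0]
    - [0,0,0]
    - [0,0,0]
    - [0,0,0]
    - [0,0,0]
    - [0,0,0]
  xyz:
    - [-0.04,0,0.2]
    - [0,0,0.3]
    - [0,0,0.3]
    - [0,0,0.2]
    - [0,0,0.15]
    - [0,0,0.1]
    - [0,0,0]
  claw: [34,34,34,34,34,34,34]

```text
time_s: 23.2
position: [0.4614, -0.0975, -0.0052]
tool_rot: [[-1.0, -0.0, -0.0], [-0.0, 1.0, 0.0], [0.0, 0.0, -1.0]]
ft_force: [0.3, -0.2, 0.1]
grip_width: 0.0337
gripper_force: 0.0
```

Emit:
arm_command:
  turn:
    - [0,0,0]
    - [0,0,0]
    - [0,0,0]
    - [0,0,0]
  xyz:
    - [0,0,0.04]
    - [0,0,0.04]
    - [0,0,0.04]
    - [0,0,0]
  claw: [34,34,34,34]

```text
time_s: 23.6
position: [0.4614, -0.0976, -0.011]
tool_rot: [[-1.0, -0.0, -0.0], [-0.0, 1.0, 0.0], [0.0, 0.0, -1.0]]
ft_force: [-0.3, 0.4, 0.0]
grip_width: 0.0341
gripper_force: 0.0
```

```bash
python3 go.py 460.5 -97.5 -14 90; python3 - <<'E'
from h import *
p,d=imaging.get_image("scene"); cv2.imwrite("pics/s7.png",cv2.resize(p[255:345,270:390],None,fx=6,fy=6,interpolation=cv2.INTER_NEAREST))
E
```

```text
t 23.6 pos [461.4 -97.6 -11. ] yaw 90.0 w 34.1 F 0.0 q6 -116
turn [ 0. -0.  0.] then shift [0.02 0.   0.06]
```

View pics/s7.png

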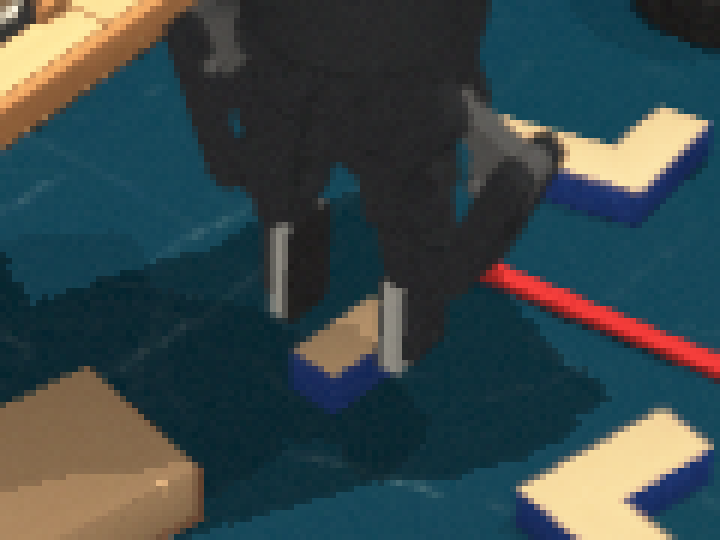

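The fingers straddle the stub with the tips (278,318) and (390,372) a few mm above the table. Close and lift.

Emit:
arm_command:
  turn:
    - [0,0,0]
    - [0,0,0]
    - [0,0,0]
    - [0,0,0]
    - [0,0,0]
    - [0,0,0]
    - [0,0,0]
  xyz:
    - [0,0,0]
    - [0,0,0]
    - [0,0,0]
    - [0,0,0]
    - [0,0,0]
    - [0,0,0]
    - [0,0,0]
  claw: [30,26,22,18,14,10,10]

```text
time_s: 24.35
position: [0.4617, -0.0977, -0.0106]
tool_rot: [[-1.0, -0.0, 0.001], [-0.0, 1.0, -0.0], [-0.001, -0.0, -1.0]]
ft_force: [0.4, 0.6, 5.2]
grip_width: 0.01
gripper_force: 2.3
```

Emit:
arm_command:
  turn:
    - [0,0,0]
    - [0,0,0]
    - [0,0,0]
    - [0,0,0]
    - [0,0,0]
    - [0,0,0]
    - [0,0,0]
  xyz:
    - [0,0,-0.1]
    - [0,0,-0.3]
    - [0,0,-0.5]
    - [0,0,-0.4]
    - [0,0,-0.2]
    - [0,0,-0.1]
    - [0,0,0]
  claw: [10,10,10,10,10,10,10]

```text
time_s: 25.05
position: [0.4614, -0.0975, 0.0691]
tool_rot: [[-1.0, -0.0, 0.0], [-0.0, 1.0, -0.0], [-0.0, -0.0, -1.0]]
ft_force: [0.4, 0.5, -0.1]
grip_width: 0.0101
gripper_force: 0.0
```

```bash
python3 go.py 603 109.5 69 88
```

```text
t 25.05 pos [461.4 -97.5  69.1] yaw 90.0 w 10.1 F 0.0 q6 -116
turn [-0.   0.   0.4] then shift [-2.69  4.24  0.  ]
```

The grip closed to the commanded 10 mm without force, so the stub was not held. I locate it numerically.

```bash
cat > loc.py <<'E'
from h import *
def rect(n,p,box,z,lo=(8,45,110),hi=(30,150,255)):
    hsv=cv2.cvtColor(p,cv2.COLOR_BGR2HSV); m=cv2.inRange(hsv,lo,hi); x0,y0,x1,y1=box
    k=np.zeros_like(m);k[y0:y1,x0:x1]=m[y0:y1,x0:x1]
    for c in cv2.findContours(k,0,1)[0]:
        if cv2.contourArea(c)<30: continue
        w=onplane(n,c[:,0],z)[:,:2]*1e3; r=cv2.minAreaRect(w.astype(np.float32))
        print(n,c[:,0].mean(0).round(),np.round(r[0],1),np.round(r[1],1),round(r[2],1))
E
python3 - <<'E'
from loc import *
rect("scene",cv2.imread("pics/scene0.png"),(310,295,345,328),.016)
p,d=imaging.get_image("scene"); rect("scene",p,(310,270,350,328),.016); P=cloud("scene",d)
hsv=cv2.cvtColor(p,cv2.COLOR_BGR2HSV)
for v in range(280,330,3): print(v,[tuple(p[v,u]) [::-1][0] for u in range(312,350,3)], end=' ')
print()
from itertools import product
# blue edge mask heights
m=cv2.inRange(hsv,(110,100,40),(130,255,255)); ys,xs=np.where(m[255:345,300:350]); print(len(xs), np.nanpercentile(P[ys+255,xs+300,2],[2,50,98]) if len(xs) else '', xs.min()+300,xs.max()+300,ys.min()+255,ys.max()+255)
E
```

```text
scene [328. 310.] [463.5 -95.9] [17.5 37.2] 84.4
scene [328. 310.] [463.5 -95.9] [17.3 37.2] 83.9
280 [np.uint8(23), np.uint8(22), np.uint8(21), np.uint8(24), np.uint8(23), np.uint8(21), np.uint8(142), np.uint8(124), np.uint8(24), np.uint8(24), np.uint8(23), np.uint8(23), np.uint8(25)] 283 [np.uint8(22), np.uint8(23), np.uint8(20), np.uint8(25), np.uint8(22), np.uint8(24), np.uint8(26), np.uint8(22), np.uint8(21), np.uint8(25), np.uint8(23), np.uint8(24), np.uint8(26)] 286 [np.uint8(21), np.uint8(30), np.uint8(42), np.uint8(21), np.uint8(23), np.uint8(21), np.uint8(14), np.uint8(11), np.uint8(15), np.uint8(15), np.uint8(15), np.uint8(18), np.uint8(24)] 289 [np.uint8(30), np.uint8(19), np.uint8(14), np.uint8(17), np.uint8(18), np.uint8(16), np.uint8(16), np.uint8(14), np.uint8(14), np.uint8(16), np.uint8(14), np.uint8(16), np.uint8(23)] 292 [np.uint8(14), np.uint8(18), np.uint8(13), np.uint8(20), np.uint8(19), np.uint8(17), np.uint8(10), np.uint8(19), np.uint8(12), np.uint8(13), np.uint8(13), np.uint8(14), np.uint8(19)] 295 [np.uint8(15), np.uint8(12), np.uint8(21), np.uint8(6), np.ui
[... 1544 characters left out ...]
5), np.uint8(16), np.uint8(16), np.uint8(12), np.uint8(13), np.uint8(17), np.uint8(18)] 322 [np.uint8(17), np.uint8(14), np.uint8(7), np.uint8(24), np.uint8(27), np.uint8(23), np.uint8(9), np.uint8(15), np.uint8(16), np.uint8(19), np.uint8(18), np.uint8(13), np.uint8(12)] 325 [np.uint8(10), np.uint8(11), np.uint8(19), np.uint8(17), np.uint8(24), np.uint8(15), np.uint8(16), np.uint8(14), np.uint8(17), np.uint8(13), np.uint8(17), np.uint8(14), np.uint8(19)] 328 [np.uint8(6), np.uint8(15), np.uint8(14), np.uint8(8), np.uint8(12), np.uint8(18), np.uint8(14), np.uint8(18), np.uint8(18), np.uint8(18), np.uint8(16), np.uint8(19), np.uint8(14)] 
113 [0.00251654 0.00917495 0.01684089] 319 349 280 323
```

The stub is unmoved, so the tips were still about 15 mm up: they sit about 26 mm behind the reported TCP. Go to z ≈ −20 mm.

Emit:
arm_command:
  turn:
    - [0,0,0]
    - [0,0,0]
    - [0,0,0]
    - [0,0,0]
    - [0,0,0]
    - [0,0,0]
    - [0,0,0]
    - [0,0,0]
    - [0,0,0]
  xyz:
    - [-0.02,0.02,0]
    - [0,0,0.2]
    - [0,0,0.4]
    - [0,0,0.4]
    - [0,0,0.3]
    - [0,0,0.15]
    - [0,0,0.1]
    - [0,0,0.05]
    - [0,0,0]
  claw: [20,30,34,34,34,34,34,34,34]

```text
time_s: 26.0
position: [0.4626, -0.0966, -0.0109]
tool_rot: [[-1.0, -0.0, 0.0], [-0.0, 1.0, -0.0], [-0.0, -0.0, -1.0]]
ft_force: [-0.5, -0.6, -0.5]
grip_width: 0.0338
gripper_force: 0.0
```

Emit:
arm_command:
  turn:
    - [0,0,0]
    - [0,0,0]
    - [0,0,0]
    - [0,0,0]
    - [0,0,0]
  xyz:
    - [0,0,0.04]
    - [0,0,0.04]
    - [0,0,0.04]
    - [0,0,0.04]
    - [0,0,0]
  claw: [34,34,34,34,34]

```text
time_s: 26.5
position: [0.4624, -0.0965, -0.0191]
tool_rot: [[-1.0, -0.0, -0.0], [-0.0, 1.0, 0.0], [0.0, 0.0, -1.0]]
ft_force: [-0.6, 0.1, -0.2]
grip_width: 0.0341
gripper_force: 0.0
```

Emit:
arm_command:
  turn:
    - [0,0,0]
    - [0,0,0]
    - [0,0,0]
    - [0,0,0]
    - [0,0,0]
    - [0,0,0]
    - [0,0,0]
    - [0,0,0]
  xyz:
    - [0,0,0]
    - [0,0,0]
    - [0,0,0]
    - [0,0,0]
    - [0,0,0]
    - [0,0,0]
    - [0,0,0]
    - [0,0,0]
  claw: [30,26,22,18,14,10,8,8]

```text
time_s: 27.3
position: [0.4625, -0.0966, -0.0187]
tool_rot: [[-1.0, -0.0, 0.0], [-0.0, 1.0, -0.0], [-0.0, -0.0, -1.0]]
ft_force: [-0.9, 0.9, 5.0]
grip_width: 0.0182
gripper_force: 30.7
```

Gripped at 18 mm. Lift, carry.

Emit:
arm_command:
  turn:
    - [0,0,0]
    - [0,0,0]
    - [0,0,0]
    - [0,0,0]
    - [0,0,0]
    - [0,0,0.4]
    - [0,0,0]
  xyz:
    - [0,0,-0.1]
    - [0,0,-0.3]
    - [0,0,-0.5]
    - [0,0,-0.4]
    - [0,0,-0.2]
    - [0,0,0]
    - [0,0,0]
  claw: [8,8,8,8,8,8,8]

```text
time_s: 28.0
position: [0.4623, -0.0965, 0.0561]
tool_rot: [[-0.999, 0.035, -0.0], [0.035, 0.999, 0.0], [0.0, 0.0, -1.0]]
ft_force: [-1.1, -0.6, 0.1]
grip_width: 0.0183
gripper_force: 30.1
```

```bash
python3 go.py 602 109.5 56 88
```

```text
t 28.0 pos [462.3 -96.5  56.1] yaw 88.0 w 18.3 F 30.1 q6 -114
turn [ 0. -0. -0.] then shift [-2.65  4.22  0.  ]
```

Emit:
arm_command:
  turn:
    - [0,0,0]
    - [0,0,0]
    - [0,0,0]
    - [0,0,0]
    - [0,0,0]
    - [0,0,0]
    - [0,0,0]
    - [0,0,0]
    - [0,0,0]
    - [0,0,0]
  xyz:
    - [-0.15,0.22,0]
    - [-0.3,0.5,0]
    - [-0.4,0.6,0]
    - [-0.4,0.6,0]
    - [-0.4,0.6,0]
    - [-0.4,0.6,0]
    - [-0.3,0.6,0]
    - [-0.2,0.3,0]
    - [-0.1,0.2,0]
    - [0,0,0]
  claw: [8,8,8,8,8,8,8,8,8,8]

```text
time_s: 29.0
position: [0.6022, 0.1111, 0.0555]
tool_rot: [[-0.999, 0.033, -0.001], [0.033, 0.999, 0.0], [0.001, 0.0, -1.0]]
ft_force: [-0.2, 0.6, -1.1]
grip_width: 0.0181
gripper_force: 30.1
```

```bash
python3 go.py 602 109.5 -1 88
```

```text
t 29.0 pos [602.2 111.1  55.5] yaw 88.1 w 18.1 F 30.1 q6 -89
turn [ 0.   -0.01  0.02] then shift [ 0.   -0.03  1.13]
```

Emit:
arm_command:
  turn:
    - [0,0,0]
    - [0,0,0]
    - [0,0,0]
    - [0,0,0]
    - [0,0,0]
    - [0,0,0]
    - [0,0,0]
    - [0,0,0]
  xyz:
    - [0,-0.02,0.1]
    - [0,0,0.2]
    - [0,0,0.3]
    - [0,0,0.25]
    - [0,0,0.12]
    - [0,0,0.06]
    - [0,0,0.04]
    - [0,0,0]
  claw: [8,8,8,8,8,8,8,8]

```text
time_s: 29.8
position: [0.6023, 0.1087, 0.0027]
tool_rot: [[-0.999, 0.035, 0.0], [0.035, 0.999, 0.0], [-0.0, 0.0, -1.0]]
ft_force: [-0.0, 0.8, 0.1]
grip_width: 0.0181
gripper_force: 30.1
```

Emit:
arm_command:
  turn:
    - [0,0,0]
    - [0,0,0]
    - [0,0,0]
    - [0,0,0]
  xyz:
    - [0,0,0.03]
    - [0,0,0.03]
    - [0,0,0.03]
    - [0,0,0]
  claw: [8,8,8,8]

```text
time_s: 30.2
position: [0.6021, 0.1087, -0.0021]
tool_rot: [[-0.999, 0.035, -0.0], [0.035, 0.999, -0.0], [0.0, -0.0, -1.0]]
ft_force: [-0.2, 0.0, 0.7]
grip_width: 0.0186
gripper_force: 30.1
```

Within 1 mm of the floor. Release and lift, then go to the bar.

Emit:
arm_command:
  turn:
    - [0,0,0]
    - [0,0,0]
    - [0,0,0]
    - [0,0,0]
    - [0,0,0]
    - [0,0,0]
    - [0,0,0]
    - [0,0,0]
    - [0,0,0]
    - [0,0,0]
    - [0,0,0]
  xyz:
    - [0,0,0.01]
    - [0,0,0]
    - [0,0,0]
    - [0,0,0]
    - [0,0,-0.1]
    - [0,0,-0.4]
    - [0,0,-0.6]
    - [0,0,-0.6]
    - [0,0,-0.4]
    - [0,0,-0.2]
    - [0,0,0]
  claw: [18,22,28,32,32,32,32,32,32,32,32]

```text
time_s: 31.3
position: [0.6027, 0.1087, 0.1138]
tool_rot: [[-0.999, 0.035, 0.002], [0.035, 0.999, -0.0], [-0.002, 0.0, -1.0]]
ft_force: [-0.3, -0.1, -0.4]
grip_width: 0.0319
gripper_force: 0.0
```

```bash
python3 - <<'E'
from loc import *
p,d=imaging.get_image("scene"); rect("scene",p,(420,345,470,390),.016)
E
python3 go.py 461.5 -346 110 -8
```

```text
scene [446. 368.] [ 464.  -345.7] [64.9 20.9] 82.2
t 31.35 pos [602.1 108.7 112.5] yaw 88.0 w 32.2 F 0.0 q6 -89
turn [ -0.    0.  -16.8] then shift [9.4  1.52 0.05]
```

Emit:
arm_command:
  turn:
    - [0,0,1]
    - [0,0,1]
    - [0,0,1]
    - [0,0,1]
    - [0,0,1]
    - [0,0,1]
    - [0,0,1]
    - [0,0,1]
    - [0,0,1]
    - [0,0,1]
    - [0,0,1]
    - [0,0,1]
  xyz:
    - [0,0,0]
    - [0,0,0]
    - [0,0,0]
    - [0,0,0]
    - [0,0,0]
    - [0,0,0]
    - [0,0,0]
    - [0,0,0]
    - [0,0,0]
    - [0,0,0]
    - [0,0,0]
    - [0,0,0]
  claw: [40,40,40,40,40,40,40,40,40,40,40,40]

```text
time_s: 32.55
position: [0.6015, 0.1087, 0.1109]
tool_rot: [[-0.466, 0.885, -0.003], [0.885, 0.466, 0.0], [0.001, -0.003, -1.0]]
ft_force: [0.2, -0.9, -0.0]
grip_width: 0.0402
gripper_force: 0.0
```

Emit:
arm_command:
  turn:
    - [0,0,1]
    - [0,0,1]
    - [0,0,1]
    - [0,0,1]
    - [0,0,1]
    - [0,0,1]
    - [0,0,1]
    - [0,0,0.2]
    - [0,0,0]
  xyz:
    - [0,0,0]
    - [0,0,0]
    - [0,0,0]
    - [0,0,0]
    - [0,0,0]
    - [0,0,0]
    - [0,0,0]
    - [0,0,0]
    - [0,0,0]
  claw: [40,40,40,40,40,40,40,40,40]

```text
time_s: 33.45
position: [0.6018, 0.1087, 0.1116]
tool_rot: [[0.138, 0.99, -0.002], [0.99, -0.138, 0.0], [-0.0, -0.002, -1.0]]
ft_force: [-0.6, -0.7, 0.3]
grip_width: 0.04
gripper_force: 0.0
```

```bash
python3 go.py 462.5 -346 110 -8
```

```text
t 33.45 pos [601.8 108.7 111.6] yaw -7.9 w 40.0 F 0.0 q6 7
turn [-0.02  0.    0.02] then shift [-9.39 -1.49  0.03]
```

Emit:
arm_command:
  turn:
    - [0,0,0]
    - [0,0,0]
    - [0,0,0]
    - [0,0,0]
    - [0,0,0]
    - [0,0,0]
    - [0,0,0]
    - [0,0,0]
    - [0,0,0]
    - [0,0,0]
    - [0,0,0]
    - [0,0,0]
  xyz:
    - [-0.5,-0.09,0]
    - [-0.9,-0.14,0]
    - [-0.95,-0.15,0]
    - [-0.95,-0.15,0]
    - [-0.95,-0.15,0]
    - [-0.95,-0.15,0]
    - [-0.95,-0.15,0]
    - [-0.95,-0.15,0]
    - [-0.9,-0.15,0]
    - [-0.8,-0.12,0]
    - [-0.4,-0.06,0]
    - [-0.19,-0.03,0]
  claw: [40,40,40,40,40,40,40,40,40,40,40,40]

```text
time_s: 34.65
position: [0.4623, -0.3476, 0.112]
tool_rot: [[0.14, 0.99, -0.0], [0.99, -0.14, 0.0], [0.0, -0.001, -1.0]]
ft_force: [0.6, 0.2, -0.2]
grip_width: 0.0399
gripper_force: 0.0
```

```bash
python3 go.py 462.5 -346 -19 -8
python3 - <<'E'
from loc import *
p,d=imaging.get_image("top")
rect("top",cv2.imread("pics/top0.png"),(335,205,370,235),.016);rect("top",p,(335,205,370,235),.016)
hsv=cv2.cvtColor(p,cv2.COLOR_BGR2HSV)
cv2.imwrite("pics/t8.png",p); print(p[205:228:3,262:280:2,2])
P=cloud("top",d); print((P[206:228:3,262:280:2,2]*1e3).round())
E
```

```text
t 34.65 pos [ 462.3 -347.6  112. ] yaw -8.0 w 39.9 F 0.0 q6 -41
turn [-0.01 -0.   -0.01] then shift [0.03 0.   2.62]
top [352. 221.] [596.6 -98.3] [55.9 60.6] 0.4
top [352. 221.] [596.6 -98.3] [55.9 60.6] 0.4
[[231 218 234 238 243 243 240 239 239]
 [230  97  56  56  58  55  55  89 233]
 [244 115 132 238 239 238  77  56 210]
 [244 103 190 238 238 239  67  56 242]
 [244  87 236 238 238 239  59  56 243]
 [243  68 236 239 240 241  56  56 243]
 [238  61 202 220 220 223  56  93 237]
 [218 181 112  74  74  73  98 152 225]]
[[19. 23. 24. 13. 12. 16. 22. 24. 22.]
 [23. 17. 14. 18. nan 19. 14. 18. 22.]
 [16. 18. 29. 31. 32. 28. 16. 18. 16.]
 [19. 16. 34. 29. 34. 28. 18. 15. 11.]
 [12. 16. 31. 33. 28. 33. 15. 21. 20.]
 [17. 16. 30. 33. 32. 32. 13. 13. 20.]
 [24. 17. 31. 31. 30. 32. 20. 13. 19.]
 [20. 25. 20. 18. 15. 18. 25. 25. 19.]]
```

The stub is on its floor (top at about 32 mm). Now grasp the bar.

Emit:
arm_command:
  turn:
    - [0,0,0]
    - [0,0,0]
    - [0,0,0]
    - [0,0,0]
    - [0,0,0]
    - [0,0,0]
    - [0,0,0]
    - [0,0,0]
    - [0,0,0]
    - [0,0,0]
  xyz:
    - [0.03,0,0.2]
    - [0,0,0.5]
    - [0,0,0.5]
    - [0,0,0.5]
    - [0,0,0.4]
    - [0,0,0.2]
    - [0,0,0.1]
    - [0,0,0.1]
    - [0,0,0.05]
    - [0,0,0]
  claw: [36,36,36,36,36,36,36,36,36,36]

```text
time_s: 35.7
position: [0.4635, -0.3444, -0.0146]
tool_rot: [[0.139, 0.99, 0.0], [0.99, -0.139, -0.0], [-0.0, 0.0, -1.0]]
ft_force: [-0.3, 0.1, -1.1]
grip_width: 0.0359
gripper_force: 0.0
```

Emit:
arm_command:
  turn:
    - [0,0,0]
    - [0,0,0]
    - [0,0,0]
    - [0,0,0]
    - [0,0,0]
    - [0,0,0]
    - [0,0,0]
    - [0,0,0]
  xyz:
    - [0,0,0.03]
    - [0,0,0.02]
    - [0,0,0]
    - [0,0,0]
    - [0,0,0]
    - [0,0,0]
    - [0,0,0]
    - [0,0,0]
  claw: [36,36,30,26,22,18,14,10]

```text
time_s: 36.5
position: [0.4635, -0.3445, -0.0172]
tool_rot: [[0.139, 0.99, 0.0], [0.99, -0.139, -0.0], [-0.0, 0.0, -1.0]]
ft_force: [-0.8, -0.9, 3.1]
grip_width: 0.0195
gripper_force: 29.7
```

```bash
python3 go.py 605 193 60 88
```

```text
t 36.5 pos [ 463.5 -344.5  -17.2] yaw -8.0 w 19.5 F 29.7 q6 -40
turn [ 1.00e-02 -0.00e+00  1.68e+01] then shift [  2.45 -10.84  -1.54]
```

Gripped at 19.5 mm. Lift, turn and carry.

Emit:
arm_command:
  turn:
    - [0,0,0]
    - [0,0,0]
    - [0,0,0]
    - [0,0,0]
    - [0,0,0]
    - [0,0,1]
    - [0,0,1]
    - [0,0,1]
    - [0,0,1]
    - [0,0,1]
    - [0,0,1]
    - [0,0,1]
  xyz:
    - [0,0,-0.1]
    - [0,0,-0.4]
    - [0,0,-0.6]
    - [0,0,-0.5]
    - [0,0,-0.2]
    - [0,0,0]
    - [0,0,0]
    - [0,0,0]
    - [0,0,0]
    - [0,0,0]
    - [0,0,0]
    - [0,0,0]
  claw: [10,10,10,10,10,10,10,10,10,10,10,10]

```text
time_s: 37.7
position: [0.4631, -0.3441, 0.0718]
tool_rot: [[0.684, 0.729, -0.001], [0.729, -0.684, 0.001], [0.0, -0.001, -1.0]]
ft_force: [0.3, -0.1, 0.1]
grip_width: 0.0195
gripper_force: 29.4
```

Emit:
arm_command:
  turn:
    - [0,0,1]
    - [0,0,1]
    - [0,0,1]
    - [0,0,1]
    - [0,0,1]
    - [0,0,1]
    - [0,0,1]
    - [0,0,1]
    - [0,0,1]
    - [0,0,0.8]
    - [0,0,0]
  xyz:
    - [0,0,0]
    - [0,0,0]
    - [0,0,0]
    - [0,0,0]
    - [0,0,0]
    - [0,0,0]
    - [0,0,0]
    - [0,0,0]
    - [0,0,0]
    - [0,0,0]
    - [0,0,0]
  claw: [10,10,10,10,10,10,10,10,10,10,10]

```text
time_s: 38.8
position: [0.4631, -0.3441, 0.0719]
tool_rot: [[0.999, -0.035, -0.001], [-0.035, -0.999, 0.001], [-0.001, -0.001, -1.0]]
ft_force: [0.0, -0.3, -1.0]
grip_width: 0.0195
gripper_force: 29.4
```

```bash
python3 go.py 605 192.5 73 88
```

```text
t 38.8 pos [ 463.1 -344.1   71.9] yaw -92.0 w 19.5 F 29.4 q6 44
turn [-0.01  0.01 -0.  ] then shift [  2.46 -10.83  -0.02]
```

Emit:
arm_command:
  turn:
    - [0,0,0]
    - [0,0,0]
    - [0,0,0]
    - [0,0,0]
    - [0,0,0]
    - [0,0,0]
    - [0,0,0]
    - [0,0,0]
    - [0,0,0]
    - [0,0,0]
    - [0,0,0]
    - [0,0,0]
  xyz:
    - [0.1,-0.3,0]
    - [0.2,-0.6,0]
    - [0.2,-0.8,0]
    - [0.2,-0.8,0]
    - [0.2,-0.8,0]
    - [0.2,-0.8,0]
    - [0.2,-0.8,0]
    - [0.2,-0.8,0]
    - [0.2,-0.8,0]
    - [0.2,-0.8,0]
    - [0.2,-0.8,0]
    - [0.1,-0.8,0]
  claw: [10,10,10,10,10,10,10,10,10,10,10,10]

```text
time_s: 40.0
position: [0.5886, 0.0993, 0.0724]
tool_rot: [[0.999, -0.032, -0.0], [-0.032, -0.999, 0.0], [-0.0, -0.0, -1.0]]
ft_force: [1.7, 0.1, -0.0]
grip_width: 0.0196
gripper_force: 29.4
```

Emit:
arm_command:
  turn:
    - [0,0,0]
    - [0,0,0]
    - [0,0,0]
    - [0,0,0]
    - [0,0,0]
    - [0,0,0]
  xyz:
    - [0.1,-0.7,0]
    - [0.1,-0.6,0]
    - [0.06,-0.4,0]
    - [0,-0.2,0]
    - [0,-0.03,0]
    - [0,0,0]
  claw: [10,10,10,10,10,10]

```text
time_s: 40.6
position: [0.6047, 0.1922, 0.0725]
tool_rot: [[0.999, -0.034, -0.001], [-0.034, -0.999, -0.0], [-0.001, 0.0, -1.0]]
ft_force: [0.2, 0.1, -0.0]
grip_width: 0.0196
gripper_force: 29.4
```

```bash
python3 go.py 605 192.5 3 88
```

```text
t 40.6 pos [604.7 192.2  72.5] yaw -92.0 w 19.6 F 29.4 q6 99
turn [0.   0.01 0.01] then shift [ 0.01 -0.01  1.39]
```

Emit:
arm_command:
  turn:
    - [0,0,0]
    - [0,0,0]
    - [0,0,0]
    - [0,0,0]
    - [0,0,0]
    - [0,0,0]
    - [0,0,0]
    - [0,0,0]
  xyz:
    - [0.02,0,0.2]
    - [0,0,0.3]
    - [0,0,0.3]
    - [0,0,0.3]
    - [0,0,0.15]
    - [0,0,0.08]
    - [0,0,0.04]
    - [0,0,0]
  claw: [10,10,10,10,10,10,10,10]

```text
time_s: 41.4
position: [0.6063, 0.1923, 0.0044]
tool_rot: [[0.999, -0.035, 0.0], [-0.035, -0.999, 0.0], [0.0, -0.0, -1.0]]
ft_force: [-0.4, 1.4, -0.0]
grip_width: 0.0193
gripper_force: 29.4
```

Emit:
arm_command:
  turn:
    - [0,0,0]
    - [0,0,0]
    - [0,0,0]
    - [0,0,0]
  xyz:
    - [0,0,0.03]
    - [0,0,0.03]
    - [0,0,0.01]
    - [0,0,0]
  claw: [10,10,10,10]

```text
time_s: 41.8
position: [0.6061, 0.1925, 0.0006]
tool_rot: [[0.999, -0.035, 0.0], [-0.035, -0.999, -0.0], [0.0, 0.0, -1.0]]
ft_force: [0.1, 0.0, 0.8]
grip_width: 0.0192
gripper_force: 29.4
```

Lower the last 1.5 mm, release, retract upward and clear of the carrier.

Emit:
arm_command:
  turn:
    - [0,0,0]
    - [0,0,0]
    - [0,0,0]
    - [0,0,0]
    - [0,0,0]
    - [0,0,0]
    - [0,0,0]
    - [0,0,0]
    - [0,0,0]
    - [0,0,0]
    - [0,0,0]
    - [0,0,0]
  xyz:
    - [0,0,0.03]
    - [0,0,0]
    - [0,0,0]
    - [0,0,0]
    - [0,0,0]
    - [0,0,-0.1]
    - [0,0,-0.5]
    - [0,0,-0.8]
    - [0,0,-0.8]
    - [0,0,-0.8]
    - [0,0,-0.4]
    - [0,0,-0.1]
  claw: [10,19,24,30,34,34,34,34,34,34,34,34]

```text
time_s: 43.0
position: [0.6069, 0.1926, 0.1773]
tool_rot: [[0.999, -0.035, 0.005], [-0.035, -0.999, 0.001], [0.005, -0.001, -1.0]]
ft_force: [0.5, 0.4, -0.1]
grip_width: 0.034
gripper_force: 0.0
```

Emit:
arm_command:
  turn:
    - [0,0,0]
    - [0,0,0]
    - [0,0,0]
    - [0,0,0]
    - [0,0,0]
    - [0,0,0]
    - [0,0,0]
    - [0,0,0]
    - [0,0,0]
  xyz:
    - [0,0.4,0]
    - [-0.2,0.8,0]
    - [-0.2,0.8,0]
    - [-0.2,0.8,0]
    - [-0.2,0.8,0]
    - [-0.2,0.8,0]
    - [-0.2,0.8,0]
    - [0,0.4,0]
    - [0,0,0]
  claw: [34,34,34,34,34,34,34,34,34]

```text
time_s: 43.9
position: [0.5357, -0.0875, 0.173]
tool_rot: [[0.999, -0.038, -0.002], [-0.038, -0.999, 0.0], [-0.002, -0.0, -1.0]]
ft_force: [0.4, 0.6, -0.4]
grip_width: 0.0341
gripper_force: 0.0
```

```bash
python3 - <<'E'
from loc import *
p,d=imaging.get_image("top"); P=cloud("top",d)
rect("top",p,(232,200,245,231),.032);rect("top",p,(263,206,276,227),.032)
rect("top",p,(255,235,285,285),.042,(0,0,150),(180,45,255)); rect("top",p,(220,245,248,270),.098,(0,0,150),(180,45,255))
rect("top",p,(335,205,370,235),.016);rect("top",p,(377,255,415,295),.016)
rect("top",cv2.imread("pics/top0.png"),(377,255,415,295),.016)
print((P[203:230:4,234:243:2,2]*1e3).round())
cv2.imwrite("pics/t9.png",cv2.resize(p[185:295,215:365],None,fx=5,fy=5))
E
```

```text
top [237. 215.] [601.8 193.4] [20.3 66.5] 88.2
top [269. 216.] [599.6 109.1] [39.7 18.1] 1.3
top [267. 257.] [493.1 112.5] [29.5 80.9] 87.9
top [229. 254.] [491.6 196.3] [26.5 24. ] 0.4
top [354. 216.] [ 602. -105.] [66.6 89.2] 0.4
top [393. 276.] [ 454.7 -215.5] [62.6 62. ] 75.2
top [393. 276.] [ 454.7 -215.5] [62.6 62. ] 75.2
[[15. 16. 15. 18. 16.]
 [30. 29. 32. 34. 21.]
 [32. 31. 33. 32. 16.]
 [33. 34. 29. 27. 17.]
 [34. 33. 29. 34. 15.]
 [33. 32. 32. 30. 18.]
 [34. 33. 34. 30. 18.]]
```

View pics/t9.png

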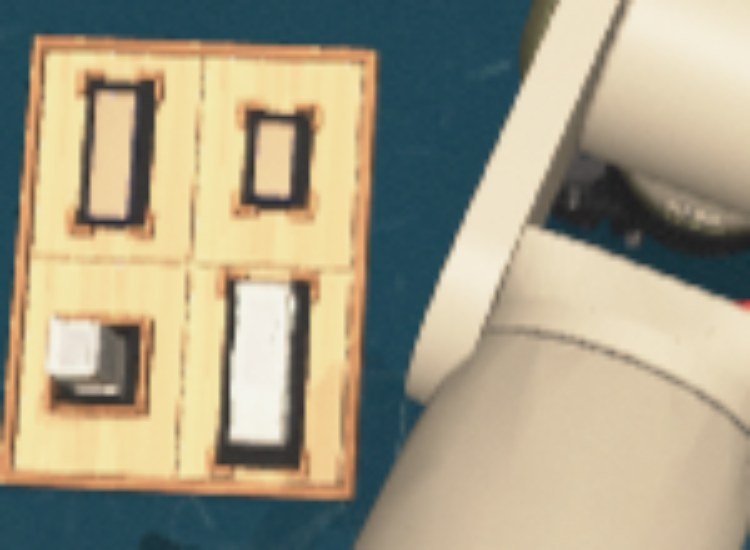

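All four pieces sit inside their guides, at crop (110,150), (273,158), (80,350) and (265,360), all within about 5 mm, and the arm is clear. Hand in.

```bash
python3 -c "
from rig import env
print(env.close_job())"
```

```text
the job is handed in; nothing more can be done
None
```

The job is handed in at about 44 s: the last top view shows bar, stub, standing block and lying block each on their own floor within about 5 mm of centre, and the bent pieces showed no movement (the wide one last checked just before the bar was moved); no verdict came back.

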